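Unload the drilling fixture into the tube rack, keeping the order

TASK

The four yellow tubes in the drilling fixture are done: move them one by one into the four empty cells of the wooden rack, keeping the order of the job list. The tube that stood nearest the fixture's green end goes into the cell nearest the rack's green end, the next one beside it, and so on along the row. Their plugs are freshly glued, so never lay or tip a tube over; leave each one standing upright on the floor of its own cell.

Things in the scene. Friction and masses are not known exactly. Their poses are not given: they have to be found in the camera images.
- tube_red: Loose upright tube with a red end plug on top: yellow plastic, round, 30 mm diameter, 112 mm tall over all (the top 12 mm is the red plug, same diameter), about 60 g. Origin: centre of its flat underside; z axis along the tube, up. Starts standing in one of the four cups of the drilling fixture.
- tube_blue: Loose upright tube with a blue end plug on top: yellow plastic, round, 30 mm diameter, 112 mm tall over all (the top 12 mm is the blue plug, same diameter), about 60 g. Origin: centre of its flat underside; z axis along the tube, up. Starts standing in one of the four cups of the drilling fixture.
- tube_white: Loose upright tube with a white end plug on top: yellow plastic, round, 30 mm diameter, 112 mm tall over all (the top 12 mm is the white plug, same diameter), about 60 g. Origin: centre of its flat underside; z axis along the tube, up. Starts standing in one of the four cups of the drilling fixture.
- tube_black: Loose upright tube with a black end plug on top: yellow plastic, round, 30 mm diameter, 112 mm tall over all (the top 12 mm is the black plug, same diameter), about 60 g. Origin: centre of its flat underside; z axis along the tube, up. Starts standing in one of the four cups of the drilling fixture.
- cup_red: Grey plastic jig cup, a square block 46 x 46 mm and 38 mm tall, fixed on the fixture, in which the red-plugged tube stands at the start; all four cups look alike. Bore 35 mm wide, open at the top, floor 4 mm above the underside. Origin: centre of the underside. It stays, so it marks the tube's original place in the row.
- cup_blue: Grey plastic jig cup, a square block 46 x 46 mm and 38 mm tall, fixed on the fixture, in which the blue-plugged tube stands at the start; all four cups look alike. Bore 35 mm wide, open at the top, floor 4 mm above the underside. Origin: centre of the underside. It stays, so it marks the tube's original place in the row.
- cup_white: Grey plastic jig cup, a square block 46 x 46 mm and 38 mm tall, fixed on the fixture, in which the white-plugged tube stands at the start; all four cups look alike. Bore 35 mm wide, open at the top, floor 4 mm above the underside. Origin: centre of the underside. It stays, so it marks the tube's original place in the row.
- cup_black: Grey plastic jig cup, a square block 46 x 46 mm and 38 mm tall, fixed on the fixture, in which the black-plugged tube stands at the start; all four cups look alike. Bore 35 mm wide, open at the top, floor 4 mm above the underside. Origin: centre of the underside. It stays, so it marks the tube's original place in the row.
- fixture: Drilling fixture, fixed: aluminium plate 130 x 250 x 12 mm, four cups along its y axis at y = +84, +28, -28, -84 mm, x = 0 (tube feet 16 mm, tube tops 128 mm above the bench). Green stop block at its +y end: the first end. On the +x side a steel fence (40 mm high) and two red-handled clamps (67 mm high, over 40 mm from the row's line). Origin: bench level, under the row's middle; z up.
- rack: Wooden rack, fixed, 124 x 240 mm, walls 46, ends 50 mm high. Four empty square cells along its y axis at y = -81, -27, +27, +81 mm, x = 0: 46 mm inside, walls 8 mm, floor 8 mm above the bench. Its -y end board is green: the first end. The other row of cells (x = +54 mm) holds brass ferrules, tops 30 mm high, not used. Origin: bench level, under the middle of the empty row; z up.

How it is judged:
At the end, for the whole second after the job is handed in: Counted from the green ends, every tube stands in the rack cell of the same number as its starting cup: foot within 12 mm of the cell's centre along each rack axis and 5 mm of its floor's height, upright within 0.12 rad, released and at rest (((y of cup_red in the frame of fixture between 0.064 and 0.104 m and y of tube_red in the frame of rack between -0.093 and -0.069 m) or (y of cup_red in the frame of fixture between 0.008 and 0.048 m and y of tube_red in the frame of rack between -0.039 and -0.015 m) or (y of cup_red in the frame of fixture between -0.048 and -0.008 m and y of tube_red in the frame of rack between 0.015 and 0.039 m) or (y of cup_red in the frame of fixture between -0.104 and -0.064 m and y of tube_red in the frame of rack between 0.069 and 0.093 m)) and x of tube_red in the frame of rack between -0.012 and 0.012 m and z of tube_red in the frame of rack between 0.003 and 0.013 m and angle between each of tube_red, tube_blue, tube_white, tube_black's own z axis and vertical below 0.12 rad and linear speed of each of tube_red, tube_blue, tube_white, tube_black below 0.02 m/s and angular speed of each of tube_red, tube_blue, tube_white, tube_black below 0.2 rad/s and ((y of cup_blue in the frame of fixture between 0.064 and 0.104 m and y of tube_blue in the frame of rack between -0.093 and -0.069 m) or (y of cup_blue in the frame of fixture between 0.008 and 0.048 m and y of tube_blue in the frame of rack between -0.039 and -0.015 m) or (y of cup_blue in the frame of fixture between -0.048 and -0.008 m and y of tube_blue in the frame of rack between 0.015 and 0.039 m) or (y of cup_blue in the frame of fixture between -0.104 and -0.064 m and y of tube_blue in the frame of rack between 0.069 and 0.093 m)) and x of tube_blue in the frame of rack between -0.012 and 0.012 m and z of tube_blue in the frame of rack between 0.003 and 0.013 m and ((y of cup_white in the frame of fixture between 0.064 and 0.104 m and y of tube_white in the frame of rack between -0.093 and -0.069 m) or (y of cup_white in the frame of fixture between 0.008 and 0.048 m and y of tube_white in the frame of rack between -0.039 and -0.015 m) or (y of cup_white in the frame of fixture between -0.048 and -0.008 m and y of tube_white in the frame of rack between 0.015 and 0.039 m) or (y of cup_white in the frame of fixture between -0.104 and -0.064 m and y of tube_white in the frame of rack between 0.069 and 0.093 m)) and x of tube_white in the frame of rack between -0.012 and 0.012 m and z of tube_white in the frame of rack between 0.003 and 0.013 m and ((y of cup_black in the frame of fixture between 0.064 and 0.104 m and y of tube_black in the frame of rack between -0.093 and -0.069 m) or (y of cup_black in the frame of fixture between 0.008 and 0.048 m and y of tube_black in the frame of rack between -0.039 and -0.015 m) or (y of cup_black in the frame of fixture between -0.048 and -0.008 m and y of tube_black in the frame of rack between 0.015 and 0.039 m) or (y of cup_black in the frame of fixture between -0.104 and -0.064 m and y of tube_black in the frame of rack between 0.069 and 0.093 m)) and x of tube_black in the frame of rack between -0.012 and 0.012 m and z of tube_black in the frame of rack between 0.003 and 0.013 m); the robot touches nothing.
It fails at once if a tube is tipped by more than 40 degrees (angle between any of tube_red, tube_blue, tube_white, tube_black's own z axis and vertical above 0.7 rad).
It also fails if it takes over 106 s, if anything falls off the work surface, if the arm or the gripper's body presses on something with over 40 N, if the wrist force passes 120 N, or if a joint passes its speed limit or range.

ROBOT

A 7-joint arm with a two-finger parallel gripper is mounted at the origin on the work surface. World frame = base frame: x ahead of the robot, y to its left, z up, the work surface at z = 0. Lengths are in m, angles in rad, forces in N, time in s.
With the tool pointing down it reaches from about 0.35 to 0.9 m from the base axis. Payload 19.9 kg.
Tool frame: the origin (TCP) lies between the finger pads; the fingertips stand 19 mm ahead of it and the grasp point (between the pads) is the TCP; z points along the fingers, y is the line along which they close (so a half turn about z gives the same grasp; the last joint's range is limited). The gripper opens to 94 mm and grips with 3 to 60 N. Pads are 16 mm wide; open, the fingers measure 119 mm over their backs; the gripper's body (75 mm by 177 mm) begins 78 mm behind the grasp point.
Start: joints at [1.252, 0.417, -0.01, 1.614, 0.005, 1.111, -0.053], TCP at [0.171, -0.601, 0.224] pointing down, gripper open.
Joint ranges: [-2.81, 2.81], [-0.39, 2.02], [-1.27, 1.25], [0.06, 2.57], [-1.19, 4.33], [0.19, 2], [-2.82, 2.82]. Speed limits (rad/s): [1.89, 1.89, 2.39, 2.39, 3.01, 3.01, 3.01].

INTERFACE

Orientations are given as a 3x3 rotation matrix whose columns are the frame's x, y, z axes.
In Python, from rig import robot gives the robot as it stands. Calls block until the motion is done:
- robot.move_ptp(position, orientation): joint-space move of the TCP to a pose.
- robot.move_linear(position, velocity=0.15, frame=None, threshold=None): straight line of the TCP; frame=None keeps the orientation; velocity is the mean speed in m/s. With threshold (N) it stops when the force on the tool has changed by that much, and returns True; else False.
- robot.goto_joints(angles): joint-space move.
- robot.gripper_to(opening): finger opening in m; the grip force is fixed at half the most; returns when the fingers have stopped.
- robot.pause(seconds).
- robot.ik(position, orientation): joint angles nearest the present ones, or None.
- robot.get_state(): the state.
- robot.grab_frame(name): name is "scene" or "top" or "wrist"; returns the picture (420x560x3 uint8, red, green, blue); there is no depth.
- robot.camera_info(name): a dict with "fx", "fy", "cx", "cy" (pixels), "rvec" (rotation vector, rad) and "tvec" (3), from world to camera coordinates, as OpenCV has them. Camera axes: x right, y down, z forward; pixel columns grow to the right and rows downward; lengths in m; the calibration is good to about 2 mm. A picture is of the moment at which its call begins: read the wrist's pose just before it. camera_info takes no time and is no camera call; for the wrist camera it gives the pose at the moment of the call.
A pose or a line that the arm cannot do raises robot.PlanningError and nothing moves.
- robot.sign_off(): hands the job in; it is judged then, once.
The state is a dict: "time": time; "qpos": joint angles; "joint_vel": joint speeds; "effort": joint torques, N m; "ee_pos": TCP position; "tool_rot": TCP orientation; "force": force on the tool from outside, world axes, zero at the start; "moment": the same for the moment, N m; "opening": finger opening in m; "grasp_force": force on a finger pad.
Only numpy, scipy, OpenCV 4.12 (cv2) and the standard library are available. Lean on these libraries where they do the work, as an engineer would, in place of code of your own. Each camera call takes 0.05 s, during which the arm holds its last target. There are 200 camera calls.

## Working session

There is one attempt and no reset: what is moved stays moved. The work goes in short steps, each a Python script; the robot and the scene stay as the last script left them, time stands still between calls to the robot, and variables do not carry over. Pictures are saved under pics/ and viewed, at most 14 in all, crops included, and the job is handed in when it is done.

```bash
ls; mkdir -p pics; python3 - <<'E'
from rig import robot
import cv2
for n in("scene","top"):
    im=robot.grab_frame(n); cv2.imwrite(f"pics/{n}0.png",im[:,:,::-1]); print(n,robot.camera_info(n))
print(robot.get_state())
E
```

```text
pics
scene {'fx': 475.6088624767682, 'fy': 475.6088624767682, 'cx': 275.50104205631055, 'cy': 204.7421280728238, 'rvec': array([ 2.20573399,  0.6155836 , -0.28367941]), 'tvec': array([-0.44658317, -0.15656448,  1.2379727 ])}
top {'fx': 472.96593270879237, 'fy': 472.96593270879237, 'cx': 268.5070786774659, 'cy': 211.57411363622035, 'rvec': array([ 2.15134644, -2.09775043,  0.22476821]), 'tvec': array([-0.02593906,  0.51468948,  0.90860003])}
{'time': 0.1, 'qpos': array([ 1.25248309,  0.41792629, -0.01029891,  1.61406968,  0.00470733,
        1.11073784, -0.05302914]), 'joint_vel': array([ 0.00069177, -0.00156255, -0.0007956 ,  0.00040268, -0.00110521,
        0.00062073,  0.0002031 ]), 'effort': array([ 2.49968172e-03, -8.52578974e+01,  6.40818402e-01, -4.26694715e+01,
       -4.87900316e-02,  1.63478649e-02,  1.37027077e-04]), 'ee_pos': array([ 0.17070898, -0.60091159,  0.22389899]), 'tool_rot': array([[ 9.61937182e-01,  2.73270383e-01, -3.95524308e-04],
       [ 2.73270653e-01, -9.61936618e-01,  1.04539024e-03],
       [-9.47951233e-05, -1.11368493e-03, -9.99999375e-01]]), 'force': array([ 1.39911588, -0.47516262,  0.34902042]), 'moment': array([ 0.01018784, -0.02874467,  0.00089489]), 'grasp_force': 0.0, 'opening': 0.09414204068553107}
```

View pics/scene0.png

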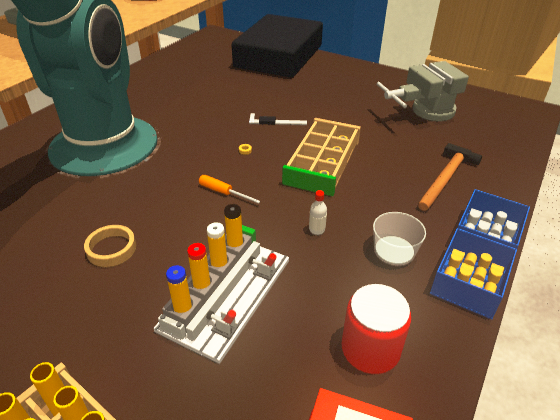

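View pics/top0.png

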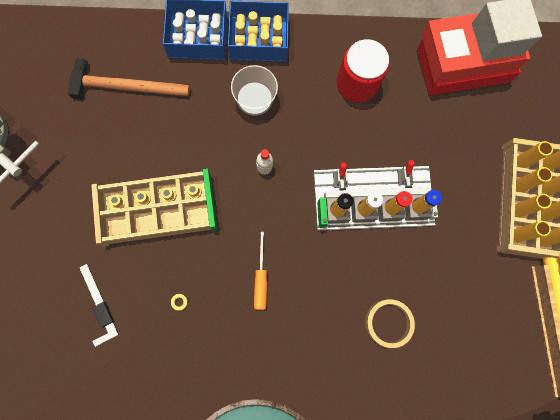

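Top view: the rack is at about (153,205) with its green end on the right. The fixture is at about (375,198) with its green block on the left, and the plugs from the green end run black, white, red, blue. I'll compute rough positions, then look with the wrist camera over both rows.

```bash
cat > h.py <<'E'
import numpy as np, cv2
from rig import robot
def ray(ci,uv):
    R=cv2.Rodrigues(np.array(ci["rvec"]))[0]; C=-R.T@ci["tvec"]
    d=np.array([(uv[0]-ci["cx"])/ci["fx"],(uv[1]-ci["cy"])/ci["fy"],1.])
    return C,R.T@d
def onz(ci,uv,z):
    C,d=ray(ci,uv); return C+d*(z-C[2])/d[2]
def proj(ci,p):
    K=np.array([[ci["fx"],0,ci["cx"]],[0,ci["fy"],ci["cy"]],[0,0,1.]])
    return cv2.projectPoints(np.float64(p).reshape(-1,1,3),np.array(ci["rvec"]),np.array(ci["tvec"]),K,None)[0].reshape(-1,2)
def tool(a):
    "tool pointing down, closing axis y at angle a about world z"
    y=np.array([np.cos(a),np.sin(a),0]); z=np.array([0,0,-1.]); return np.c_[np.cross(y,z),y,z]
E
python3 - <<'E'
from h import *
t=robot.camera_info("top")
print("C",ray(t,(0,0))[0])
for n,uv in dict(black=(345,201),white=(375,199),red=(404,198),blue=(433,197)).items(): print(n,onz(t,uv,.128).round(3))
for uv in [(95,186),(208,170),(214,231),(98,242)]: print("rack",onz(t,uv,.048).round(3))
for a in (0,np.pi):
  for p in ([.55,-.25,.33],[.5,.2,.33]): print(a,p,robot.ik(p,tool(a)))
E
```

```text
C [ 0.32787577 -0.00141799  0.99178001]
black [ 0.524 -0.155  0.128]
white [ 0.529 -0.212  0.128]
red [ 0.533 -0.266  0.128]
blue [ 0.536 -0.321  0.128]
rack [0.559 0.343 0.048]
rack [0.6   0.114 0.048]
rack [0.473 0.096 0.048]
rack [0.445 0.326 0.048]
0 [0.55, -0.25, 0.33] [ 0.74532413  0.33887353 -0.48369852  1.51918723  0.16015002  1.32302379
  0.24573199]
0 [0.5, 0.2, 0.33] [ 0.52833514  0.41067254 -1.25313976  1.66409679  0.39831515  1.35966
 -0.78610024]
3.141592653589793 [0.55, -0.25, 0.33] [ 0.39225584  0.30398919 -0.02127196  1.53200689  0.0065974   1.3056667
 -2.77136249]
3.141592653589793 [0.5, 0.2, 0.33] [ 0.43244301  0.33361617 -1.08356536  1.66610926  0.30287076  1.32581617
  2.43865707]
```

```bash
python3 - <<'E'
from h import *
import pickle
D={}
for n,q in dict(fix=[.4,.304,0,1.53,0,1.306,.47],rack=[-.40,.30,0,1.54,0,1.30,-.25]).items():
    robot.goto_joints(q); robot.pause(.3)
    D[n]=(robot.camera_info("wrist"),robot.grab_frame("wrist"))
    s=robot.get_state(); print(n,s["time"],s["ee_pos"],s["tool_rot"][:,1], ray(D[n][0],(0,0))[0])
    cv2.imwrite(f"pics/w_{n}.png",cv2.resize(D[n][1],(800,600))[:,:,::-1])
pickle.dump(D,open("d.pkl","wb"))
E
```

```text
fix 2.3167 [ 0.54450182 -0.26389798  0.33092194] [0.99758318 0.06947004 0.00130604] [ 0.53920083 -0.1944693   0.49116328]
rack 4.3833 [0.56626466 0.20565721 0.32887867] [0.98884339 0.14895027 0.00160185] [0.55555135 0.27428351 0.48919591]
```

View pics/w_fix.png

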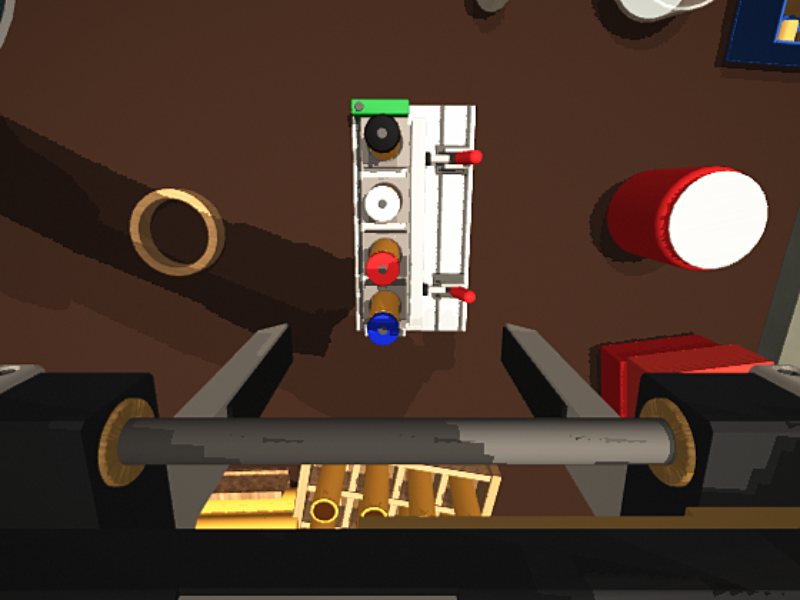

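View pics/w_rack.png

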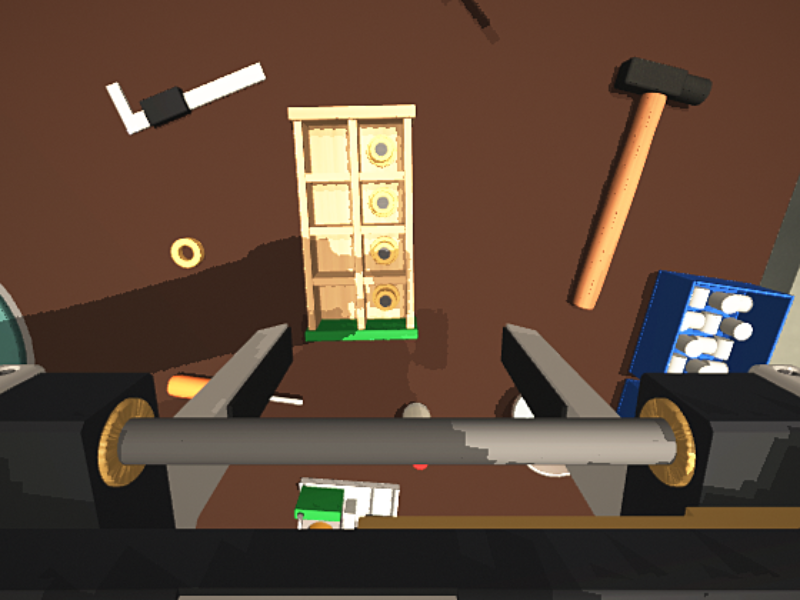

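Wrist views: the plug top centres, in 800-px scale, are black (381,133), white (382,204), red (382,269) and blue (382,330). The rack's end-board outer top corners are (289,107), (415,105), (417,339) and (306,341).

```bash
python3 - <<'E'
from h import *
import pickle
D=pickle.load(open("d.pkl","rb")); k=560/800
ci=D["fix"][0]
P=np.array([onz(ci,(u*k,v*k),.128) for u,v in [(381,133),(382,204),(382,269),(382,330)]]); print(P.round(4)); print(np.linalg.norm(np.diff(P,axis=0),axis=1))
ci=D["rack"][0]
c=np.array([onz(ci,(u*k,v*k),.05) for u,v in [(289,107),(415,105),(417,339),(306,341)]])[:,:2]
print(c.round(4),[np.linalg.norm(c[i]-c[i-1]).round(4) for i in range(4)])
# rigid fit of the model corners (end boards 124 wide centred at x=27, +-120 long)
m=np.array([[-35,120],[89,120],[89,-120],[-35,-120]])/1e3
H=(m-m.mean(0)).T@(c-c.mean(0)); U,_,V=np.linalg.svd(H); R=(U@V).T; t=c.mean(0)-R@m.mean(0)
print("yaw",np.arctan2(R[1,0],R[0,0]),"origin",t,"res",(c-(m@R.T+t)).round(4).tolist())
w=np.array([[0,y] for y in (-.081,-.027,.027,.081)])@R.T+t; print(w.round(4))
for nm,ci,im in (("w",ci,D["rack"][1]),("t",robot.camera_info("top"),robot.grab_frame("top"))):
    p=proj(ci,np.c_[w,[.008]*4]); pc=proj(ci,np.c_[c,[.05]*4])
    o=im[:,:,::-1].copy()
    if nm=="t": p2=proj(ci,P); p=np.r_[p,p2]
    o=cv2.resize(o,None,fx=3,fy=3)
    for a in p: cv2.circle(o,tuple(int(3*x+1) for x in a),3,(255,0,255),-1)
    for a in pc: cv2.circle(o,tuple(int(3*x+1) for x in a),3,(255,255,0),-1)
    o=o[180:780,450:1050] if nm=="w" else o[420:780,250:1350]
    cv2.imwrite(f"pics/chk_{nm}.png",cv2.resize(o,None,fx=min(1,800/o.shape[1]),fy=min(1,800/o.shape[1])))
np.savez("m.npz",P=P,w=w,yaw=np.arctan2(R[1,0],R[0,0]))
E
```

```text
[[ 0.525  -0.1551  0.128 ]
 [ 0.5293 -0.2112  0.128 ]
 [ 0.5327 -0.2665  0.128 ]
 [ 0.5362 -0.3224  0.128 ]]
[0.05621747 0.05549313 0.05598923]
[[0.4439 0.331 ]
 [0.5634 0.3509]
 [0.6037 0.1156]
 [0.4837 0.0953]] [np.float64(0.239), np.float64(0.1212), np.float64(0.2387), np.float64(0.1217)]
yaw 0.16798923130486704 origin [0.49704918 0.21866735] res [[0.0014, -0.0002], [-0.0013, -0.001], [-0.0012, 0.0004], [0.0011, 0.0008]]
[[0.5106 0.1388]
 [0.5016 0.192 ]
 [0.4925 0.2453]
 [0.4835 0.2985]]
```

View pics/chk_w.png

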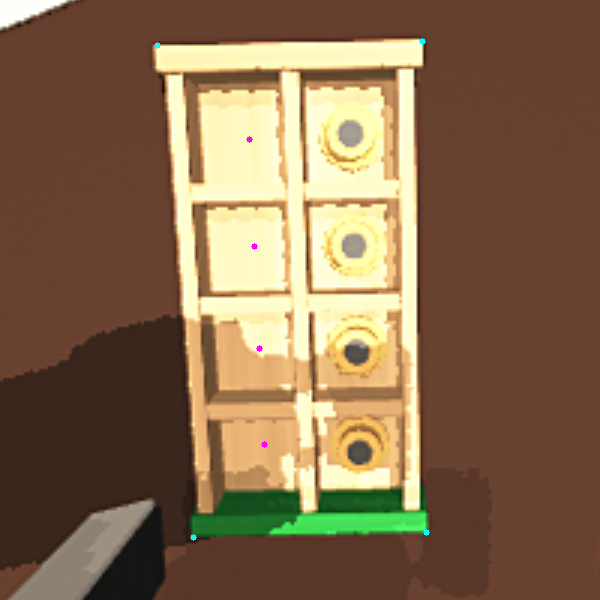

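View pics/chk_t.png

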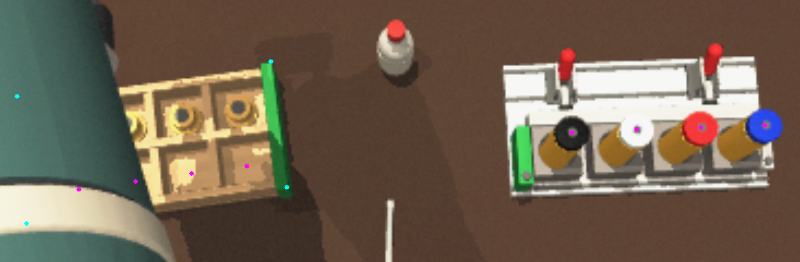

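The check shows the cell dots sitting about 6 px (3–4 mm) too far in +x. I'll correct from the cell edges themselves: floors at (203–281), (208–286) and (217–298) px, wall tops at (187–282) and (193–290) px.

```bash
python3 - <<'E'
from h import *
import pickle
ci=pickle.load(open("d.pkl","rb"))["rack"][0]; m=np.load("m.npz"); w=m["w"]; th=m["yaw"]
R=np.array([[np.cos(th),-np.sin(th)],[np.sin(th),np.cos(th)]])
g=lambda u,v,z:onz(ci,((u-1+450)/3,(v-1+180)/3),z)[:2]
for i,a,b,v,z in [(3,203,281,137,.008),(2,208,286,247,.008),(0,217,298,450,.008),(3,187,282,130,.046),(2,193,291,245,.046),(1,203,297,350,.046)]:
    p,q=g(a,v,z),g(b,v,z); print(i,"width",np.linalg.norm(p-q).round(4),"offset rack frame",(R.T@((p+q)/2-w[i])).round(4))
# y: dividers' top edges at z=.046 (mid rows of dividers) expected y=+54,0,-54
for v,y in [(191,.054),(302,0),(410,-.054)]:
    print((R.T@(g(240,v,.046)-(w[1]+w[2])/2))[1].round(4),y)
# row angle from the left wall's outer top edge
p,q=g(167,75,.046),g(199,510,.046); print("yaw wall",np.arctan2(*( (q-p)[::-1]))+np.pi/2)
E
```

```text
3 width 0.0401 offset rack frame [-0.0035  0.0013]
2 width 0.0412 offset rack frame [-0.004  -0.0001]
0 width 0.0452 offset rack frame [-0.0042 -0.0033]
3 width 0.0449 offset rack frame [-0.0013  0.0016]
2 width 0.0477 offset rack frame [-0.0008  0.0023]
1 width 0.047 offset rack frame [0.0003 0.0048]
0.0547 0.054
0.0018 0
-0.0528 -0.054
yaw wall 0.1701992310376632
```

Wall tops agree to within about 1 mm; the floor offsets came from the divider hiding part of the floor. I'll apply a small correction and move the first tube.

```bash
cat >> h.py <<'E'
m=np.load("m.npz"); P=m["P"][:,:2]; th=float(m["yaw"]); Y=.070
W=m["w"]+np.array([[np.cos(th),-np.sin(th)],[np.sin(th),np.cos(th)]])@[-.0007,.001]
def carry(i):
    p,w=P[i],W[i]
    robot.move_ptp([*p,.25],tool(Y))
    hit=robot.move_linear([*p,.098],velocity=.12,threshold=10)
    robot.gripper_to(.02); s=robot.get_state(); z0=s["ee_pos"][2]
    print(i,"grasp hit",hit,"z",z0.round(4),"open",round(s["opening"],4),"F",round(s["grasp_force"],1))
    if hit or not .026<s["opening"]<.034: raise SystemExit("bad grasp")
    robot.move_linear([*p,.25],velocity=.12)
    robot.move_ptp([*w,.25],tool(th)); robot.pause(.2)
    s=robot.get_state(); print("  held",round(s["opening"],4),"err",(s["ee_pos"][:2]-w).round(4))
    hit=robot.move_linear([*w,z0-.008+.001],velocity=.1,threshold=8)
    s=robot.get_state(); print("  place hit",hit,"z",s["ee_pos"][2].round(4),"force",s["force"].round(1))
    if hit and s["ee_pos"][2]>z0-.008+.006: raise SystemExit("blocked")
    robot.gripper_to(.07); robot.move_linear([*w,.25],velocity=.2)
    print("  t",robot.get_state()["time"])
E
python3 - <<'E'
from h import *
carry(0)
a=robot.grab_frame("wrist")
s=cv2.resize(robot.grab_frame("scene")[80:310,140:420],None,fx=2,fy=2)
o=np.zeros((460,800,3),np.uint8); o[:,:560]=s; a=cv2.resize(a[:,150:360],(240,460)); o[:,560:]=a
cv2.imwrite("pics/p1.png",o[:,:,::-1])
E
```

```text
0 grasp hit False z 0.098 open 0.0296 F 30.0
  held 0.0293 err [ 0.0003 -0.0012]
  place hit False z 0.0914 force [ 0.5  0.9 -0.8]
  t 14.4583
```

View pics/p1.png

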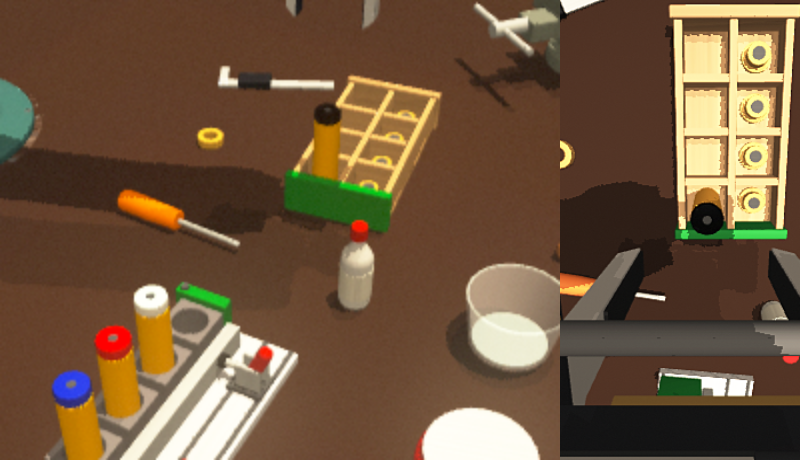

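The black tube, about (325,140) in the scene crop, stands upright in the cell nearest the rack's green end. Next are the other three.

```bash
python3 - <<'E'
from h import *
for i in (1,2,3): carry(i)
robot.move_ptp([.53,-.05,.33],tool(0.1)); robot.pause(.3)
ci=robot.camera_info("wrist"); a=robot.grab_frame("wrist"); s=cv2.resize(robot.grab_frame("scene")[80:310,140:420],None,fx=2,fy=2); t=robot.grab_frame("top")
cv2.imwrite("pics/p2.png",s[:,:,::-1]); cv2.imwrite("pics/p2t.png",cv2.resize(t[140:270,60:260],None,fx=4,fy=4)[:,:,::-1])
tc=robot.camera_info("top"); print("expected tops, crop px",((proj(tc,np.c_[W,[.12]*4])-[60,140])*4).round(0).tolist())
E
```

```text
1 grasp hit False z 0.098 open 0.0294 F 30.0
  held 0.0295 err [ 0.0004 -0.0008]
  place hit False z 0.0915 force [ 0.4 -0.  -1. ]
  t 24.5833
2 grasp hit False z 0.098 open 0.0299 F 30.0
  held 0.0292 err [ 0.0003 -0.0006]
  place hit False z 0.0915 force [ 0.5 -0.9  0.4]
  t 35.3333
3 grasp hit False z 0.098 open 0.0294 F 30.0
  held 0.0296 err [ 0.0003 -0.0005]
  place hit False z 0.0915 force [ 0.5 -0.4 -1. ]
  t 46.8167
expected tops, crop px [[511.0, 260.0], [397.0, 276.0], [281.0, 292.0], [165.0, 308.0]]
```

View pics/p2.png

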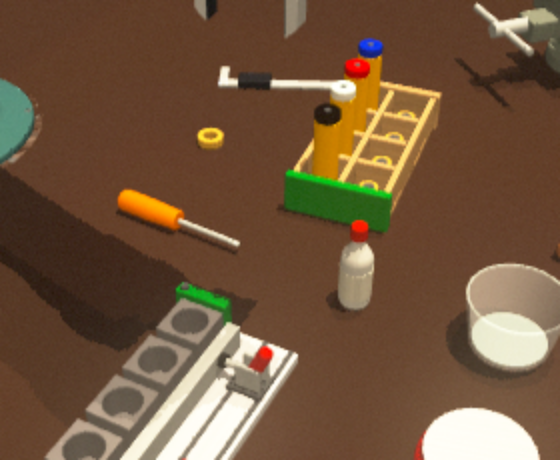

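View pics/p2t.png

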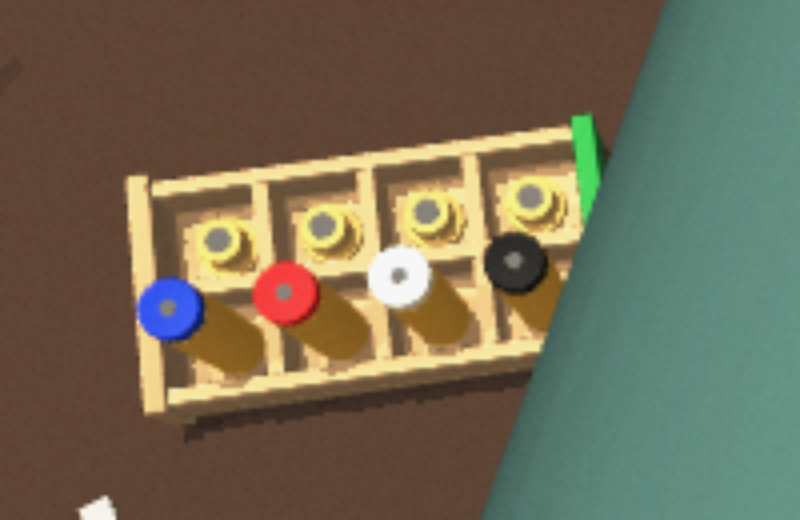

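All four tubes stand upright, in the order black, white, red, blue from the green end. Their tops at (513,260), (399,275), (284,293) and (168,309) match the predicted pixels within about 1 mm.

```bash
python3 -c "
from rig import robot
print(robot.sign_off())"
```

```text
the job is handed in; nothing more can be done
None
```

The job is handed in: all four tubes stand upright in the rack in job-list order (black, white, red, blue from the green end), done in about 50 s of the 106 s allowed; the sign-off gave no verdict.

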